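Clear a block heater's spent vials through the gated hopper of the glass-waste bin

TASK

Press the block heater's ejector lever fully down so that the spent vials rise, then lift out each vial and lower it gently into the hopper on top of the glass-waste bin, along with every orange-capped spent jar standing on the bench, keeping the slide gate shut meanwhile. Only when every spent vial and jar is in the hopper, pull the gate right out so that they all drop into the bin, then push it fully home again. Do not disturb the blue- and teal-capped fresh stock or the other things on the bench.

Things in the scene. Friction and masses are not known exactly. Their poses are not given: they have to be found in the camera images.
- vial0_mid (a point): a spent vial, or None if absent this time: closed amber glass cylinder 28 mm in diameter and 95 mm tall with an orange cap, about 65 g; the point is its centre, half-way up, z its upright axis. It starts upright in well 0 of the heater with its cap flush with the deck; with the lever fully down it stands 45 mm higher, and lifts straight out.
- vial1_mid (a point): a spent vial, or None if absent this time: closed amber glass cylinder 28 mm in diameter and 95 mm tall with an orange cap, about 65 g; the point is its centre, half-way up, z its upright axis. It starts upright in well 1 of the heater with its cap flush with the deck; with the lever fully down it stands 45 mm higher, and lifts straight out.
- vial2_mid (a point): a spent vial, or None if absent this time: closed amber glass cylinder 28 mm in diameter and 95 mm tall with an orange cap, about 65 g; the point is its centre, half-way up, z its upright axis. It starts upright in well 2 of the heater with its cap flush with the deck; with the lever fully down it stands 45 mm higher, and lifts straight out.
- vial3_mid (a point): a spent vial, or None if absent this time: closed amber glass cylinder 28 mm in diameter and 95 mm tall with an orange cap, about 65 g; the point is its centre, half-way up, z its upright axis. It starts upright in well 3 of the heater with its cap flush with the deck; with the lever fully down it stands 45 mm higher, and lifts straight out.
- vial4_mid (a point): a spent vial, or None if absent this time: closed amber glass cylinder 28 mm in diameter and 95 mm tall with an orange cap, about 65 g; the point is its centre, half-way up, z its upright axis. It starts upright in well 4 of the heater with its cap flush with the deck; with the lever fully down it stands 45 mm higher, and lifts straight out.
- jar0_mid (a point): a spent jar, or None if absent: squat closed amber jar 54 mm in diameter, 52 mm tall, with an orange cap, about 90 g, upright on the bench; the point is its centre, half-way up, z its upright axis.
- jar1_mid (a point): a spent jar, or None if absent: squat closed amber jar 54 mm in diameter, 52 mm tall, with an orange cap, about 90 g, upright on the bench; the point is its centre, half-way up, z its upright axis.
- well_row (a point): white dry-block heater, 170 x 280 x 130 mm tall, fixed, with five 31 mm wells in a row along its y axis, 50 mm apart: well k at y = (k - 2) x 50 mm. The point is the middle of the row, on the aluminium deck 130 mm above the bench. -x points to the front panel, 50 mm from the row; the body reaches 120 mm behind the row and 140 mm to each side.
- lever (a joint): the heater's ejector lever, rad: 0 = up (vials seated), 0.6 = fully down (vials raised 45 mm; the lift is in proportion). It is stiff: it takes about 7 to 10 N pressed down on its pad, and stays where it is left.
- lever_pad (a point): centre of the top face of the lever's red pad (32 x 60 mm, 8 mm thick), which sticks out of the front panel with its middle 67 mm from the panel; it is pressed down about 44 mm, from 104 to 60 mm above the bench, on an arc of 75 mm radius.
- hopper_floor (a point): centre of the floor of the hopper on top of the glass-waste bin (clear box with yellow edges, 230 x 230 mm, fixed). The floor is the upper face of the slide gate, 173 mm above the bench; the bin below it is 163 mm deep, and its clear walls show what lies in it. -x is the way the gate is drawn out.
- hopper_rim (a point): centre of the steel hopper's open mouth, 83 mm above its floor (256 mm above the bench), same axes. Inside, the hopper measures 130 mm along x and 150 mm along y; its walls are upright for 62 mm above the floor and then flare out by 20 mm to the rim, but the front (-x) wall is upright throughout.
- gate (a joint): the slide gate, m: 0 = pushed home (shut), 0.135 = drawn right out (the whole hopper floor open). Moves level along the -x axis of hopper_floor against about 3 N of friction (some more with things lying on it) and stays where it is left.
- gate_grip (a point): grip point of the gate's red upright handle, a plate 12 mm thick along the gate's direction of travel, 70 mm wide across it, from 173 to 215 mm above the bench; the point is at 198 mm, on its middle. Shut, it stands 73 mm in front of the hopper's front wall.
- fresh0_mid (a point): fresh jar, not to be touched: clear, 54 x 52 mm like a spent jar, but with a blue cap; the point is its centre.
- fresh1_mid (a point): fresh jar, not to be touched: clear, 54 x 52 mm, teal cap; the point is its centre.
- media0: bystander: clear glass bottle 72 mm in diameter, 150 mm tall, blue cap; origin at its underside.
- media1: bystander: clear glass bottle 72 mm in diameter, 150 mm tall, teal cap; origin at its underside.
- beaker: bystander: glass beaker 70 mm in diameter, 90 mm tall; origin at its underside.
- dish: bystander: flat clear dish 90 mm in diameter, 16 mm tall; origin at its underside.
- timer: bystander: white bench timer 70 x 70 x 22 mm; origin at its underside.
Not all that is in view belongs to the job. Leave any yellow look-alike of the part that bears jar1_mid alone. Leave any grey look-alike of the part that bears vial1_mid alone.

How it is judged (in metres and radians):
On the way, in this order (a step that is already met when the one before it is completed fails the run):
1. the ejector lever is pressed fully down (value of joint lever above 0.53 rad), for 0.2 s.
2. every spent vial and jar lies or stands inside the hopper, and the gate is shut (z of vial0_mid in the frame of hopper_floor between 0.005 and 0.1 m and x of vial0_mid in the frame of hopper_floor between -0.07 and 0.07 m and y of vial0_mid in the frame of hopper_floor between -0.08 and 0.08 m and z of vial1_mid in the frame of hopper_floor between 0.005 and 0.1 m and x of vial1_mid in the frame of hopper_floor between -0.07 and 0.07 m and y of vial1_mid in the frame of hopper_floor between -0.08 and 0.08 m and z of vial2_mid in the frame of hopper_floor between 0.005 and 0.1 m and x of vial2_mid in the frame of hopper_floor between -0.07 and 0.07 m and y of vial2_mid in the frame of hopper_floor between -0.08 and 0.08 m and z of vial3_mid in the frame of hopper_floor between 0.005 and 0.1 m and x of vial3_mid in the frame of hopper_floor between -0.07 and 0.07 m and y of vial3_mid in the frame of hopper_floor between -0.08 and 0.08 m and z of vial4_mid in the frame of hopper_floor between 0.005 and 0.1 m and x of vial4_mid in the frame of hopper_floor between -0.07 and 0.07 m and y of vial4_mid in the frame of hopper_floor between -0.08 and 0.08 m and z of jar0_mid in the frame of hopper_floor between 0.005 and 0.1 m and x of jar0_mid in the frame of hopper_floor between -0.07 and 0.07 m and y of jar0_mid in the frame of hopper_floor between -0.08 and 0.08 m and z of jar1_mid in the frame of hopper_floor between 0.005 and 0.1 m and x of jar1_mid in the frame of hopper_floor between -0.07 and 0.07 m and y of jar1_mid in the frame of hopper_floor between -0.08 and 0.08 m and value of joint gate below 0.012 m), for 0.3 s.
3. the gate is pulled right out and everything has dropped through into the bin (z of vial0_mid in the frame of hopper_floor between -0.17 and -0.02 m and x of vial0_mid in the frame of hopper_floor between -0.115 and 0.115 m and y of vial0_mid in the frame of hopper_floor between -0.115 and 0.115 m and z of vial1_mid in the frame of hopper_floor between -0.17 and -0.02 m and x of vial1_mid in the frame of hopper_floor between -0.115 and 0.115 m and y of vial1_mid in the frame of hopper_floor between -0.115 and 0.115 m and z of vial2_mid in the frame of hopper_floor between -0.17 and -0.02 m and x of vial2_mid in the frame of hopper_floor between -0.115 and 0.115 m and y of vial2_mid in the frame of hopper_floor between -0.115 and 0.115 m and z of vial3_mid in the frame of hopper_floor between -0.17 and -0.02 m and x of vial3_mid in the frame of hopper_floor between -0.115 and 0.115 m and y of vial3_mid in the frame of hopper_floor between -0.115 and 0.115 m and z of vial4_mid in the frame of hopper_floor between -0.17 and -0.02 m and x of vial4_mid in the frame of hopper_floor between -0.115 and 0.115 m and y of vial4_mid in the frame of hopper_floor between -0.115 and 0.115 m and z of jar0_mid in the frame of hopper_floor between -0.17 and -0.02 m and x of jar0_mid in the frame of hopper_floor between -0.115 and 0.115 m and y of jar0_mid in the frame of hopper_floor between -0.115 and 0.115 m and z of jar1_mid in the frame of hopper_floor between -0.17 and -0.02 m and x of jar1_mid in the frame of hopper_floor between -0.115 and 0.115 m and y of jar1_mid in the frame of hopper_floor between -0.115 and 0.115 m and value of joint gate above 0.115 m), for 0.2 s.
4. the gate is pushed home (value of joint gate below 0.006 m), for 0.3 s.
At the end, for the whole second after the job is handed in: All spent vials and jars lie at rest in the bin, their centres at least 20 mm below the gate; the gate is home within 6 mm; every fresh jar and bystander is within 50 mm of where it started (z of vial0_mid in the frame of hopper_floor between -0.17 and -0.02 m and x of vial0_mid in the frame of hopper_floor between -0.115 and 0.115 m and y of vial0_mid in the frame of hopper_floor between -0.115 and 0.115 m and z of vial1_mid in the frame of hopper_floor between -0.17 and -0.02 m and x of vial1_mid in the frame of hopper_floor between -0.115 and 0.115 m and y of vial1_mid in the frame of hopper_floor between -0.115 and 0.115 m and z of vial2_mid in the frame of hopper_floor between -0.17 and -0.02 m and x of vial2_mid in the frame of hopper_floor between -0.115 and 0.115 m and y of vial2_mid in the frame of hopper_floor between -0.115 and 0.115 m and z of vial3_mid in the frame of hopper_floor between -0.17 and -0.02 m and x of vial3_mid in the frame of hopper_floor between -0.115 and 0.115 m and y of vial3_mid in the frame of hopper_floor between -0.115 and 0.115 m and z of vial4_mid in the frame of hopper_floor between -0.17 and -0.02 m and x of vial4_mid in the frame of hopper_floor between -0.115 and 0.115 m and y of vial4_mid in the frame of hopper_floor between -0.115 and 0.115 m and z of jar0_mid in the frame of hopper_floor between -0.17 and -0.02 m and x of jar0_mid in the frame of hopper_floor between -0.115 and 0.115 m and y of jar0_mid in the frame of hopper_floor between -0.115 and 0.115 m and z of jar1_mid in the frame of hopper_floor between -0.17 and -0.02 m and x of jar1_mid in the frame of hopper_floor between -0.115 and 0.115 m and y of jar1_mid in the frame of hopper_floor between -0.115 and 0.115 m and value of joint gate below 0.006 m and linear speed of each of vial0, vial1, vial2, vial3, vial4, jar0, jar1 below 0.05 m/s and distance of each of fresh0_mid, fresh1_mid, media0, media1, beaker, dish, timer from where it was at the start of the episode below 0.05 m); the robot touches nothing.
It fails at once if the gate is opened more than 30 mm while a spent vial or jar is still outside the hopper and bin (value of joint gate above 0.03 m and horizontal distance between any of vial0_mid, vial1_mid, vial2_mid, vial3_mid, vial4_mid, jar0_mid, jar1_mid and hopper_floor above 0.17 m).
It fails at once if a spent vial or jar is dropped or flung (over 1.2 m/s) into or outside the hopper ((linear speed of vial0 above 1.2 m/s and (height (world z) of vial0_mid above 0.2 m or horizontal distance between vial0_mid and hopper_floor above 0.17 m)) or (linear speed of vial1 above 1.2 m/s and (height (world z) of vial1_mid above 0.2 m or horizontal distance between vial1_mid and hopper_floor above 0.17 m)) or (linear speed of vial2 above 1.2 m/s and (height (world z) of vial2_mid above 0.2 m or horizontal distance between vial2_mid and hopper_floor above 0.17 m)) or (linear speed of vial3 above 1.2 m/s and (height (world z) of vial3_mid above 0.2 m or horizontal distance between vial3_mid and hopper_floor above 0.17 m)) or (linear speed of vial4 above 1.2 m/s and (height (world z) of vial4_mid above 0.2 m or horizontal distance between vial4_mid and hopper_floor above 0.17 m)) or (linear speed of jar0 above 1.2 m/s and (height (world z) of jar0_mid above 0.2 m or horizontal distance between jar0_mid and hopper_floor above 0.17 m)) or (linear speed of jar1 above 1.2 m/s and (height (world z) of jar1_mid above 0.2 m or horizontal distance between jar1_mid and hopper_floor above 0.17 m))).
It fails at once if fresh stock or another bystander is moved more than 60 mm (distance of any of fresh0_mid, fresh1_mid, media0, media1, beaker, dish, timer from where it was at the start of the episode above 0.06 m).
Of vial0, vial1, vial2, vial3, vial4 only 3 to 4 are there at a start; the rules pass over those that are not, and their reading is None.
Of jar0, jar1 only 1 to 2 are there at a start; the rules pass over those that are not, and their reading is None.
At some moment in a run one of jar0, jar1 may be knocked a few centimetres aside while the robot is not near it.
It also fails if it takes over 210 s, if anything falls off the work surface, if the arm or the gripper's body presses on something with over 40 N, if the wrist force passes 120 N, or if a joint passes its speed limit or range.

ROBOT

A 6-joint arm with a two-finger parallel gripper is mounted at the origin on the work surface. World frame = base frame: x ahead of the robot, y to its left, z up, the work surface at z = 0. Lengths are in m, angles in degrees, forces in N, time in s.
With the tool pointing down it reaches from about 0.3 to 0.75 m from the base axis. Payload 8.5 kg.
Tool frame: the origin (TCP) lies at the very end of the fingers, on their centre line; the grasp point (between the pads) lies 19 mm behind it (env.tcp_to_grasp is the distance from the TCP to the grasp point, in m); z points along the fingers, y is the line along which they close (so a half turn about z gives the same grasp; the last joint's range is limited). The gripper opens to 85 mm and grips with 20 to 120 N. Pads are 22 mm wide; open, the fingers measure 114 mm over their backs; the gripper's body (76 mm by 85 mm) begins 54 mm behind the grasp point. The pads swing forward as they close: fully open they stand 13 mm farther back than shut.
Start: joints at [50.861, 21.807, 74.336, -0, 83.858, -12.336], TCP at [0.248, 0.491, 0.231] pointing down, gripper open.
Joint ranges: [-178.18, 178.18], [-50.72, 133.34], [12.68, 142.11], [-81.47, 261.47], [9.98, 163.14], [-165.26, 165.26]. Speed limits (degrees/s): [136.94, 136.94, 180, 180, 180, 180].

INTERFACE

Orientations are given as a 3x3 rotation matrix whose columns are the frame's x, y, z axes.
In Python, from rig import status, get_image, env gives the robot as it stands.
- The arm moves only by the shell command python3 -m handwheel 'ROWS' [FORCE]. ROWS is text: rows parted by semicolons, each of 7 numbers parted by spaces: the shift along the world's x, y, z in cm, then the turn, a rotation vector about the world's x, y, z in degrees, then the opening, from 0 (shut) to 1 (fully open). In form: dx dy dz wx wy wz gripper; .... A call has 1 to 8 rows; each row is the pose to reach, as a shift and turn from the pose commanded when the call began; what a row does not reach only later rows make up. A row lasts 1/12 s, in which the tool goes at most 41.7 mm and 7.16 degrees, less where a joint would pass 70% of its speed; a pose out of reach is approached as far as the arm can. A call with a gripper value outside its range is refused whole. The fingers move at their own pace and stop on an object; FORCE is the grip in N (left out, the last holds). Time passes only in rows, so rows that repeat a pose let the fingers close. It gives the time, the measured TCP pose, the force, the opening and the grip force at its end, in the units of the state.
- status.observe(): the state, without advancing time (a new reading comes with each control period).
- get_image(name): name is "side" or "top" or "wrist"; returns a dict with "color" (420x560x3 uint8, red, green, blue), "vertical_fov" (degrees; the focal length in pixels is half the picture's height over the tangent of half this angle, whatever the lens; pixels are square), "cx", "cy" (the principal point, pixels), "xyz" and "orientation" of the camera in the world. Camera axes: x right, y down, z forward; pixel columns grow to the right and rows downward; lengths in m; the calibration is good to about 2 mm. A picture is of the moment at which its call begins. There is no depth.
- env.close_job(): hands the job in; it is judged then, once.
The state is a dict: "time_s": time; "q": joint angles; "qvel": joint speeds; "joint_efforts": joint torques, N m; "position": TCP position; "tool_rot": TCP orientation; "ft_force": force on the tool from outside, world axes, zero at the start; "wrist_torque": the same for the moment, N m; "grip_width": finger opening in m; "gripper_force": force on a finger pad.
Only numpy, scipy, OpenCV 4.12 (cv2) and the standard library are available. Lean on these libraries where they do the work, as an engineer would, in place of code of your own. Each camera call takes 0.05 s, during which the arm holds its last target. There are 200 camera calls.

## Working session

There is one attempt and no reset: what is moved stays moved. The work goes in short steps, Python scripts to look and compute and a shell command to move; the robot and the scene stay as the last step left them, time stands still between calls to the robot, and variables do not carry over. Pictures are saved under pics/ and viewed, at most 14 in all, crops included, and the job is handed in when it is done.

```bash
mkdir -p pics; ls; cat > h.py <<'E'
import numpy as np, cv2
from rig import status, get_image, env
def snap(n, f=None):
    im=get_image(n)
    if f: cv2.imwrite('pics/'+f, im['color'][:,:,::-1])
    return im
def K(im):
    f=im['color'].shape[0]/2/np.tan(np.radians(im['vertical_fov']/2)); return f,im['cx'],im['cy']
def ray(im,u,v):
    f,cx,cy=K(im); d=np.array(im['orientation'])@np.array([(u-cx)/f,(v-cy)/f,1.]); return np.array(im['xyz']),d
def onplane(im,u,v,z):
    o,d=ray(im,u,v); return o+d*(z-o[2])/d[2]
def proj(im,p):
    f,cx,cy=K(im); c=np.array(im['orientation']).T@(np.array(p)-np.array(im['xyz'])); return c[0]/c[2]*f+cx,c[1]/c[2]*f+cy
E
python3 - <<'E'
from h import *
for n in ('top','side','wrist'):
    im=snap(n,n+'0.png'); print(n,np.round(im['xyz'],3),im['vertical_fov'],im['cx'],im['cy'],np.round(im['orientation'],3).tolist())
s=status.observe(); print(s)
E
```

```text
pics
top [0.363 0.038 1.18 ] 55.71840092170587 279.4881041167773 215.2471004817003 [[-0.022, -0.985, 0.173], [-1.0, 0.02, -0.012], [0.008, -0.173, -0.985]]
side [0.482 0.653 0.667] 56.70791303066814 275.54673450147317 205.2253370977111 [[-0.994, -0.068, 0.09], [-0.113, 0.606, -0.787], [-0.001, -0.792, -0.61]]
wrist [0.19  0.52  0.373] 70.49476890371523 280.35794496459357 202.44341642885016 [[0.45, 0.862, 0.233], [0.893, -0.434, -0.119], [-0.002, 0.262, -0.965]]
{'time_s': 0.15, 'q': array([ 5.08613182e+01,  2.18323907e+01,  7.43706538e+01,  1.47831481e-03,
        8.38574422e+01, -1.23352493e+01]), 'qvel': array([ 0.03728387, -0.04141112, -0.20388441,  0.00070256, -0.05505158,
        0.04580002]), 'joint_efforts': array([ 2.61707857e-03, -4.48625100e+01, -2.31347662e+01, -1.74042157e-04,
        3.78719182e-03,  1.80208770e-05]), 'position': array([0.24786951, 0.49074693, 0.23087538]), 'tool_rot': array([[-8.92557468e-01,  4.50933138e-01, -6.86248971e-04],
       [ 4.50933590e-01,  8.92557143e-01, -8.02623149e-04],
       [ 2.50587045e-04, -1.02584000e-03, -9.99999442e-01]]), 'ft_force': array([-0.03328864,  0.0099239 ,  0.56611987]), 'wrist_torque': array([0.01629211, 0.04665325, 0.01272085]), 'gripper_force': 0.0, 'grip_width': 0.08538270906790642}
```

View pics/top0.png

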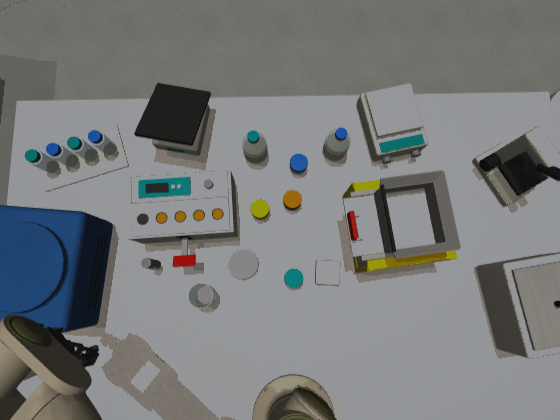

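View pics/side0.png

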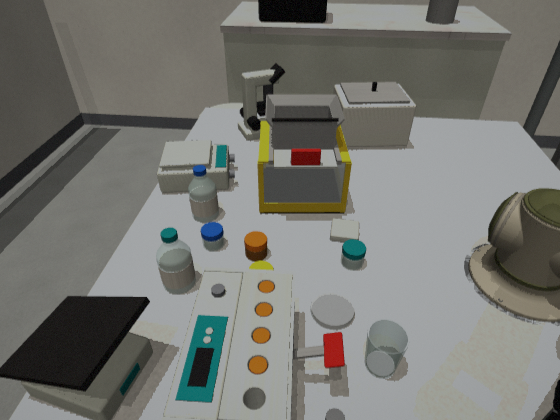

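The top view shows four orange caps in heater wells at (217,213), (199,215), (180,216) and (161,217). The well at (143,218) is dark or grey. The orange jar is at (292,200), with a yellow look-alike at (260,209) and a grey vial on the bench at (150,264). The red lever pad is at (185,260). The hopper is at about (415,215), with its red handle at (352,225) on the +y side. Next I'll measure these.

```bash
cat >> h.py <<'E'
def blobs(im,lo,hi,amin=15):
    hsv=cv2.cvtColor(im['color'],cv2.COLOR_RGB2HSV)
    m=cv2.inRange(hsv,np.array(lo),np.array(hi))
    n,l,st,c=cv2.connectedComponentsWithStats(m)
    return [(int(st[i,4]),np.round(c[i],1),l==i) for i in range(1,n) if st[i,4]>=amin]
OR=((8,170,120),(17,255,255)); RED=((0,180,120),(4,255,255)); YE=((24,170,120),(34,255,255))
E
python3 - <<'E'
from h import *
t=snap('top'); s=snap('side')
for nm,im in(('top',t),('side',s)):
    for a,c,m in blobs(im,*OR): print(nm,'orange',a,c,'z.13',onplane(im,*c,.13).round(3),'z.052',onplane(im,*c,.052).round(3))
    for a,c,m in blobs(im,*RED):
        cn=cv2.findContours(m.astype(np.uint8),0,2)[0][0]; r=cv2.minAreaRect(cn)
        print(nm,'red',a,c,'z.104',onplane(im,*c,.104).round(3),'z.2',onplane(im,*c,.2).round(3),r)
    for a,c,m in blobs(im,*YE,8): print(nm,'yel',a,c,onplane(im,*c,.052).round(3))
c=np.vstack([cv2.resize(t['color'][160:300,100:320],None,fx=2.5,fy=2.5,interpolation=2)[:, :550],cv2.resize(t['color'][165:275,330:480],None,fx=2.2,fy=2.2,interpolation=2)[:,:550] if 0 else np.zeros((1,550,3),np.uint8)])
cv2.imwrite('pics/c1.png',c[:,:,::-1])
c=cv2.resize(t['color'][165:285,330:480],None,fx=4,fy=4,interpolation=2);cv2.imwrite('pics/c2.png',c[:,:,::-1])
E
```

```text
top red 113 [353.4 224.6] z.104 [ 0.522 -0.177  0.104] z.2 [ 0.508 -0.158  0.2  ] ((353.5, 224.49998474121094), (27.454631805419922, 4.1099748611450195), 80.53767395019531)
top red 225 [183.8 260.3] z.104 [0.434 0.285 0.104] z.2 [0.428 0.263 0.2  ] ((183.5, 260.0), (10.0, 21.0), 90.0)
top yel 206 [366.3 185.2] [ 0.645 -0.232  0.052]
top yel 249 [259.4 208.3] [0.583 0.082 0.052]
top yel 513 [402.9 261.5] [ 0.421 -0.322  0.052]
side orange 268 [255.3 238.9] z.13 [0.59  0.076 0.13 ] z.052 [ 0.606 -0.008  0.052]
side orange 136 [266.  286.1] z.13 [0.552 0.196 0.13 ] z.052 [0.562 0.13  0.052]
side orange 166 [263.4 309.2] z.13 [0.55  0.246 0.13 ] z.052 [0.559 0.187 0.052]
side orange 199 [260.7 335.1] z.13 [0.547 0.296 0.13 ] z.052 [0.556 0.244 0.052]
side orange 246 [257.4 364.6] z.13 [0.545 0.346 0.13 ] z.052 [0.554 0.301 0.052]
side red 87 [306. 150.] z.104 [ 0.507 -0.346  0.104] z.2 [ 0.503 -0.176  0.2  ] ((306.0, 150.0), (2.0, 28.0), 90.0)
side red 620 [333.2 349.7] z.104 [0.431 0.292 0.104] z.2 [0.44  0.354 0.2  ] ((333.5, 349.5), (33.0, 19.0), 90.0)
side yel 356 [263.7 142.1] [ 0.65  -0.475  0.052]
side yel 170 [343.4 148.5] [ 0.391 -0.461  0.052]
side yel 9 [273. 203.] [ 0.581 -0.15   0.052]
side yel 137 [260.9 265. ] [0.581 0.073 0.052]
```

View pics/c1.png

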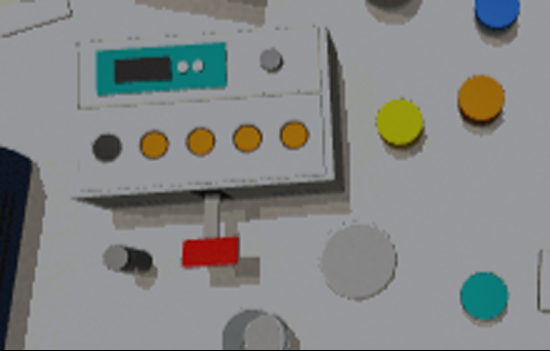

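View pics/c2.png

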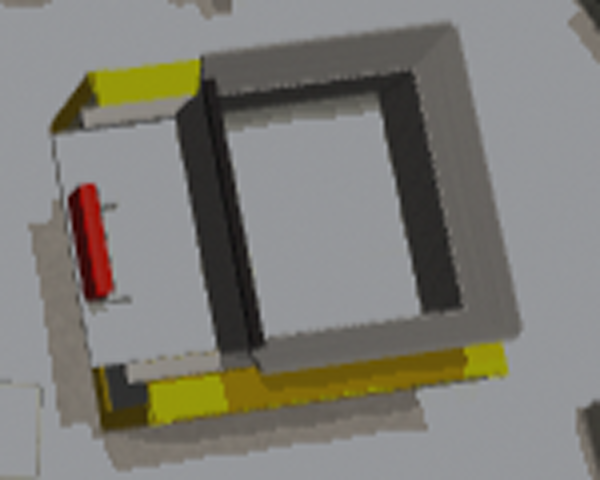

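Crop 1 shows four orange vials in wells 0–3, with the well at (143,218) dark and empty. The jar candidates are orange (292,200), yellow (260,209) and teal (294,279); the orange one is the spent jar. Crop 2 shows the hopper mouth with corners at full-image pixels of about (381,179), (444,171), (460,248) and (395,257).

```bash
python3 - <<'E'
from h import *
t=snap('top')
for p in [(217,213),(292,200)]: print(cv2.cvtColor(t['color'],cv2.COLOR_RGB2HSV)[p[1],p[0]])
for a,c,m in blobs(t,(8,150,100),(22,255,255)): print('orange',a,c,'z.13',onplane(t,*c,.13).round(3),'z.052',onplane(t,*c,.052).round(3))
C=[onplane(t,330+u/4,165+v/4,.256) for u,v in [(205,55),(455,25),(520,330),(262,370)]]
print(np.round(C,3))
yh=C[3]-C[0]; yh2=C[2]-C[1]; xh=C[1]-C[0]; xh2=C[2]-C[3]
for v in(yh,yh2,xh,xh2): print(np.linalg.norm(v),np.degrees(np.arctan2(v[1],v[0])))
# red handle top z .215
H=[onplane(t,330+u/4,165+v/4,.215) for u,v in [(82,188),(100,296)]];print('handle',np.round(H,3),np.mean(H,0).round(3))
s=status.observe()
for n,z,p in (('teal',.052,(294,279)),('blue',.052,(299,163)),('dish',.016,(243,265)),('timer',.022,(328,272)),('beaker top',.09,(205,294)),('m1',.15,(253,137)),('m0',.15,(341,134)),('greyvial top',.095,(147,263)),('hoppercorner',.173,(342,198))): print(n,onplane(t,*p,z).round(3))
E
```

```text
[ 20 238 152]
[ 20 238 153]
orange 248 [292.1 198.8] z.13 [ 0.592 -0.01   0.13 ] z.052 [ 0.609 -0.014  0.052]
orange 81 [217.4 213.6] z.13 [0.555 0.192 0.13 ] z.052 [0.57  0.203 0.052]
orange 79 [198.6 214.9] z.13 [0.553 0.242 0.13 ] z.052 [0.567 0.257 0.052]
orange 81 [161.4 217.5] z.13 [0.548 0.341 0.13 ] z.052 [0.562 0.364 0.052]
orange 79 [179.9 216.3] z.13 [0.55  0.292 0.13 ] z.052 [0.564 0.311 0.052]
[[ 0.61  -0.22   0.256]
 [ 0.625 -0.373  0.256]
 [ 0.44  -0.393  0.256]
 [ 0.42  -0.241  0.256]]
0.19042687412458217 -173.7768060858111
0.18614014626326303 -173.5853052132923
0.15341430203803572 -84.12414439789535
0.1540702149913286 -82.52802559543046
handle [[ 0.537 -0.15   0.215]
 [ 0.47  -0.157  0.215]] [ 0.504 -0.153  0.215]
teal [ 0.379 -0.013  0.052]
blue [ 0.717 -0.037  0.052]
dish [0.423 0.133 0.016]
timer [ 0.397 -0.113  0.022]
beaker top [0.344 0.23  0.09 ]
m1 [0.762 0.093 0.15 ]
m0 [ 0.766 -0.148  0.15 ]
greyvial top [0.43  0.386 0.095]
hoppercorner [ 0.582 -0.138  0.173]
```

Hopper centre is about (0.523, -0.297), with its x axis at -83.5°. The wells are k0 (.5535,.194), k1 (.5515,.244), k2 (.5485,.294) and k3 (.5465,.3435), and the pad is at (.432,.289). The two views agree to 5 mm and the 50 mm spacing matches. I'll press the lever first.

```bash
python3 -m handwheel '18.4 -20.2 -3 0 0 -57 0;18.4 -20.2 -3 0 0 -57 0;18.4 -20.2 -3 0 0 -57 0;18.4 -20.2 -3 0 0 -57 0;18.4 -20.2 -3 0 0 -57 0;18.4 -20.2 -3 0 0 -57 0;18.4 -20.2 -3 0 0 -57 0;18.4 -20.2 -3 0 0 -57 0' 40; python3 -m handwheel '0 0 -2 0 0 -1.5 0;0 0 -4 0 0 -1.5 0;0 0 -6 0 0 -1.5 0;0 0 -8 0 0 -1.5 0;0 0 -8 0 0 -1.5 0'
```

```text
time_s: 0.97
position: [0.4349, 0.2855, 0.2005]
tool_rot: [[-0.097, 0.995, -0.0], [0.995, 0.097, -0.001], [-0.001, -0.0, -1.0]]
ft_force: [-0.7, -0.8, 0.4]
grip_width: -0.0001
gripper_force: 0.0
time_s: 1.38
position: [0.4304, 0.2882, 0.1182]
tool_rot: [[-0.082, 0.997, -0.006], [0.997, 0.082, -0.002], [-0.002, -0.006, -1.0]]
ft_force: [0.2, -0.6, -0.2]
grip_width: 0.0
gripper_force: 0.0
```

```bash
python3 -m handwheel '0 0 -1 0 0 0 0;0 0 -2 0 0 0 0;0 0 -3 0 0 0 0;0 0 -4 0 0 0 0;0 0 -4.8 0 0 0 0;0 0 -5.5 0 0 0 0;0 0 -6 0 0 0 0;0 0 -6 0 0 0 0'; python3 - <<'E'
from h import *
s=snap('side')
for a,c,m in blobs(s,*OR): print('orange',a,c,'z.175',onplane(s,*c,.175).round(3),onplane(s,*c,.13).round(3))
E
```

```text
time_s: 2.05
position: [0.4336, 0.2894, 0.0629]
tool_rot: [[-0.082, 0.997, 0.004], [0.997, 0.082, 0.001], [0.001, 0.004, -1.0]]
ft_force: [1.1, 0.1, 4.2]
grip_width: 0.0
gripper_force: 1.6
orange 290 [254.9 239.6] z.175 [0.581 0.126 0.175] [0.59  0.078 0.13 ]
orange 171 [265.2 270.9] z.175 [0.552 0.201 0.175] [0.558 0.16  0.13 ]
orange 205 [262.8 293. ] z.175 [0.549 0.249 0.175] [0.555 0.212 0.13 ]
orange 242 [259.8 318.8] z.175 [0.547 0.298 0.175] [0.553 0.266 0.13 ]
orange 284 [256.5 348.4] z.175 [0.544 0.348 0.175] [0.55 0.32 0.13]
```

```bash
python3 -m handwheel '0 0 -0.4 0 0 0 0;0 0 -0.8 0 0 0 0;0 0 -0.8 0 0 0 0;0 0 -0.8 0 0 0 0;0 0 -0.8 0 0 0 0'; python3 -m handwheel '0 0 4 0 0 0 0;0 0 8 0 0 0 0;0 0 12 0 0 0 0.95;0 0 14 0 0 0 0.95'; python3 - <<'E'
from h import *
for n in('side','top'):
  s=snap(n,n+'1.png')
  for a,c,m in blobs(s,(8,150,100),(22,255,255)): print('orange',a,c,'z.175',onplane(s,*c,.175).round(3),onplane(s,*c,.052).round(3))
E
```

```text
time_s: 2.52
position: [0.4344, 0.2897, 0.0605]
tool_rot: [[-0.083, 0.997, 0.01], [0.997, 0.083, 0.003], [0.002, 0.01, -1.0]]
ft_force: [-14.1, -8.3, 63.1]
grip_width: -0.0
gripper_force: 31.7
time_s: 2.85
position: [0.433, 0.2894, 0.1991]
tool_rot: [[-0.082, 0.997, 0.007], [0.997, 0.082, 0.003], [0.002, 0.007, -1.0]]
ft_force: [0.6, 0.3, 0.0]
grip_width: 0.0231
gripper_force: 0.0
orange 369 [255.1 241.3] z.175 [0.58  0.13  0.175] [ 0.605 -0.     0.052]
orange 230 [265.4 272.2] z.175 [0.551 0.204 0.175] [0.568 0.092 0.052]
orange 275 [262.9 294.6] z.175 [0.549 0.252 0.175] [0.565 0.152 0.052]
orange 310 [260.  320.5] z.175 [0.546 0.301 0.175] [0.562 0.213 0.052]
orange 362 [256.6 350.2] z.175 [0.544 0.35  0.175] [0.559 0.275 0.052]
orange 248 [292.1 198.8] z.175 [ 0.582 -0.008  0.175] [ 0.609 -0.014  0.052]
orange 83 [214.7 210.7] z.175 [0.555 0.192 0.175] [0.578 0.211 0.052]
orange 84 [175.9 213.5] z.175 [0.55  0.291 0.175] [0.572 0.322 0.052]
orange 82 [195.5 212.2] z.175 [0.552 0.241 0.175] [0.575 0.266 0.052]
orange 40 [156.4 212.6] z.175 [0.553 0.341 0.175] [0.576 0.378 0.052]
```

View pics/side1.png

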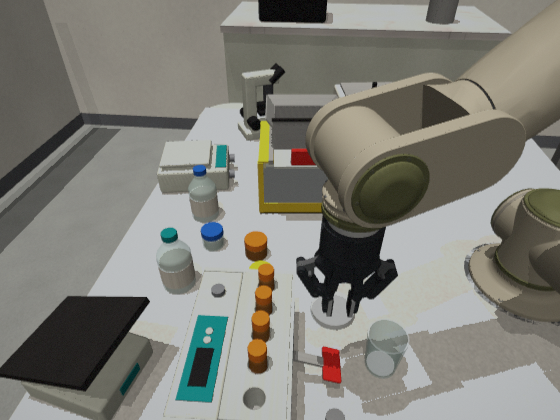

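The lever is fully down: four orange vials stand raised at (265,272), (263,295), (260,320) and (257,350), and the fifth well is an empty hole. The orange jar at (255,241), beside the yellow one, goes first.

```bash
python3 -m handwheel '17.3 -30 2 0 0 0 1;17.3 -30 2 0 0 0 1;17.3 -30 2 0 0 0 1;17.3 -30 2 0 0 0 1;17.3 -30 2 0 0 0 1;17.3 -30 2 0 0 0 1;17.3 -30 2 0 0 0 1;17.3 -30 2 0 0 0 1' 40;python3 -m handwheel '0.1 -0.1 -2 0 0 0 1;0.1 -0.1 -6 0 0 0 1;0.1 -0.1 -8 0 0 0 1;0.1 -0.1 -8 0 0 0 1'; python3 - <<'E'
from h import *
w=snap('wrist','w1.png'); print(status.observe()['position'])
for a,c,m in blobs(w,(8,150,100),(22,255,255),60):print(a,c,onplane(w,*c,.052).round(3))
print(proj(w,status.observe()['position']))
E
```

```text
time_s: 3.62
position: [0.5986, -0.0014, 0.2121]
tool_rot: [[-0.082, 0.997, -0.001], [0.997, 0.082, 0.0], [0.001, -0.001, -1.0]]
ft_force: [0.9, 0.6, 0.6]
grip_width: 0.0853
gripper_force: 0.0
time_s: 3.95
position: [0.5968, -0.0003, 0.1274]
tool_rot: [[-0.081, 0.997, -0.01], [0.997, 0.081, 0.002], [0.003, -0.01, -1.0]]
ft_force: [0.0, 0.2, -0.7]
grip_width: 0.0853
gripper_force: 0.0
[ 5.98109299e-01 -2.52055093e-04  1.30460733e-01]
3415 [293.7 225.3] [ 0.608 -0.011  0.052]
(np.float64(280.972536019289), np.float64(254.45621940865004))
```

View pics/w1.png

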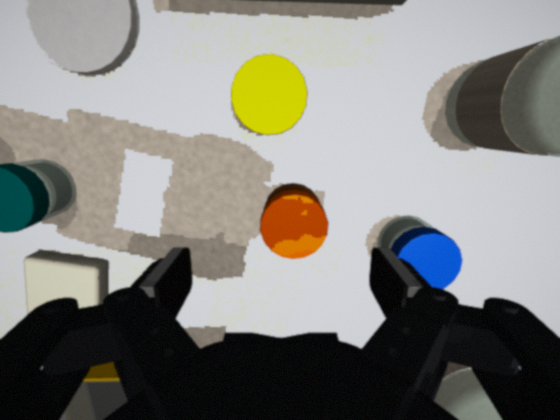

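The wrist view shows the orange jar at (294,225), clear of the fingers, with yellow at (269,94) and blue at (426,257). It measures (.608,-.011).

```bash
python3 -m handwheel '1 -1.1 -3 0 0 0 1;1 -1.1 -6 0 0 0 1;1 -1.1 -9 0 0 0 1;1 -1.1 -11.3 0 0 0 1;1 -1.1 -11.7 0 0 0 1;1 -1.1 -11.7 0 0 0 0.2;1 -1.1 -11.7 0 0 0 0.2;1 -1.1 -11.7 0 0 0 0.2' 40;python3 -m handwheel '0 0 0 0 0 0 0.2;0 0 0 0 0 0 0.2;0 0 0 0 0 0 0.2'; python3 -m handwheel '0 0 2 0 0 0 0.2;0 0 6 0 0 0 0.2;0 0 10 0 0 0 0.2;0 0 14 0 0 0 0.2;0 0 18 0 0 0 0.2;0 0 22 0 0 0 0.2;0 0 26 0 0 0 0.2;0 0 28 0 0 0 0.2'
```

```text
time_s: 4.67
position: [0.6106, -0.0115, 0.0182]
tool_rot: [[-0.082, 0.997, 0.004], [0.997, 0.082, -0.001], [-0.001, 0.004, -1.0]]
ft_force: [-3.0, 0.3, 7.5]
grip_width: 0.0528
gripper_force: 41.3
time_s: 4.92
position: [0.6106, -0.0115, 0.0182]
tool_rot: [[-0.082, 0.997, 0.004], [0.997, 0.082, -0.001], [-0.001, 0.004, -1.0]]
ft_force: [-0.1, 0.2, 7.0]
grip_width: 0.0531
gripper_force: 42.0
time_s: 5.58
position: [0.6095, -0.0113, 0.3027]
tool_rot: [[-0.082, 0.997, 0.009], [0.997, 0.082, -0.002], [-0.003, 0.009, -1.0]]
ft_force: [-0.1, -0.4, -0.2]
grip_width: 0.0534
gripper_force: 42.4
```

```bash
python3 -m handwheel '-10.5 -31.8 0.5 0 0 0 0.2;-10.5 -31.8 0.5 0 0 0 0.2;-10.5 -31.8 0.5 0 0 0 0.2;-10.5 -31.8 0.5 0 0 0 0.2;-10.5 -31.8 0.5 0 0 0 0.2;-10.5 -31.8 0.5 0 0 0 0.2;-10.5 -31.8 0.5 0 0 0 0.2;-10.5 -31.8 0.5 0 0 0 0.2' ;python3 -m handwheel '0 -0.1 0 0 0 0 0.2;0 -0.1 0 0 0 0 0.2'; python3 - <<'E'
from h import *
w=snap('wrist'); s=status.observe()['position'];print(s)
c=np.array([.523,-.297]);xh=np.array([.113,-.9936]);yh=np.array([.9936,.113])
im=w['color'][:,:,::-1].copy()
def dot(x,y,z):
    p=c+x*xh+y*yh; u,v=proj(w,[*p,z]); cv2.circle(im,(int(u),int(v)),3,(0,0,255),-1)
for x in(-.065,.085):
    for y in(-.095,.095): dot(x,y,.256)
for x in(-.065,.065):
    for y in(-.075,.075): dot(x,y,.173)
dot(-.138,.035,.215);dot(-.138,-.035,.215)
cv2.imwrite('pics/w2.png',im)
E
```

```text
time_s: 6.25
position: [0.5035, -0.3294, 0.3022]
tool_rot: [[-0.082, 0.997, 0.002], [0.997, 0.082, -0.001], [-0.002, 0.001, -1.0]]
ft_force: [0.9, 0.5, -1.4]
grip_width: 0.0531
gripper_force: 42.4
time_s: 6.42
position: [0.5037, -0.3307, 0.3014]
tool_rot: [[-0.078, 0.997, 0.001], [0.997, 0.078, -0.001], [-0.001, 0.001, -1.0]]
ft_force: [-0.4, 1.4, -0.8]
grip_width: 0.0529
gripper_force: 42.5
[ 0.50433886 -0.32916744  0.30145329]
```

View pics/w2.png

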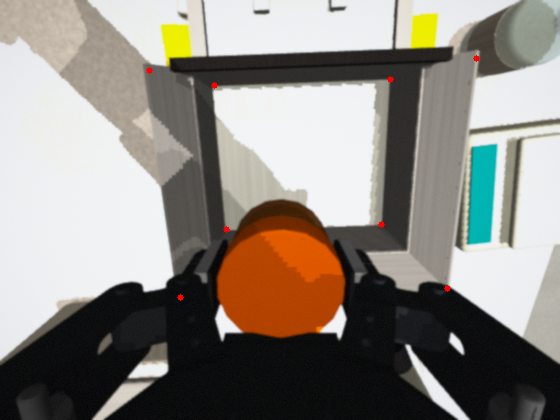

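The predicted rim and floor corners fall on the hopper's edges to within about 3 mm, and the jar is held at (282,280). Lowering it now.

```bash
python3 -m handwheel '0 0 -2.5 0 0 0 0.2;0 0 -5 0 0 0 0.2;0 0 -7.5 0 0 0 0.2;0 0 -9 0 0 0 0.2;0 0 -10 0 0 0 0.2;0 0 -10.4 0 0 0 0.2;0 0 -10.7 0 0 0 0.2;0 0 -10.7 0 0 0 0.2'; python3 -m handwheel '0 0 0 0 0 0 0.7;0 0 0 0 0 0 0.7;0 0 0 0 0 0 0.7;0 0 0 0 0 0 0.7'; python3 -m handwheel '0 0 2 0 0 0 0.7;0 0 5 0 0 0 0.7;0 0 9 0 0 0 0.7;0 0 12 0 0 0 0.7;0 0 12 0 0 0 0.7'; python3 - <<'E'
from h import *
w=snap('wrist','w3.png')
for a,c,m in blobs(w,(8,150,100),(22,255,255),60):print(a,c,onplane(w,*c,.225).round(3))
E
```

```text
time_s: 7.13
position: [0.5051, -0.3286, 0.1942]
tool_rot: [[-0.083, 0.997, 0.001], [0.997, 0.083, -0.001], [-0.001, 0.001, -1.0]]
ft_force: [0.0, -0.2, -1.3]
grip_width: 0.0532
gripper_force: 42.5
time_s: 7.47
position: [0.5049, -0.329, 0.1941]
tool_rot: [[-0.082, 0.997, 0.001], [0.997, 0.082, -0.001], [-0.001, 0.001, -1.0]]
ft_force: [0.5, -0.2, -0.3]
grip_width: 0.0599
gripper_force: 0.0
time_s: 7.88
position: [0.5057, -0.3298, 0.3207]
tool_rot: [[-0.082, 0.997, 0.009], [0.997, 0.082, -0.009], [-0.009, 0.008, -1.0]]
ft_force: [0.6, -0.0, 1.4]
grip_width: 0.06
gripper_force: 0.0
3194 [278.6 200.9] [ 0.506 -0.329  0.225]
```

Jar sits at (.506,-.329) in the hopper as planned. Next is vial 0.

```bash
python3 -m handwheel '2.4 26 0 0 0 0 0.8;2.4 26 0 0 0 0 0.8;2.4 26 0 0 0 0 0.8;2.4 26 0 0 0 0 0.8;2.4 26 0 0 0 0 0.8;2.4 26 0 0 0 0 0.8;2.4 26 0 0 0 0 0.8;2.4 26 0 0 0 0 0.8' >/dev/null; python3 -m handwheel '2.4 26.3 -7 0 0 0 0.8;2.4 26.3 -7 0 0 0 0.8;2.4 26.3 -7 0 0 0 0.8;2.4 26.3 -7 0 0 0 0.8;2.4 26.3 -7 0 0 0 0.8;2.4 26.3 -7 0 0 0 0.8;2.4 26.3 -7 0 0 0 0.8;2.4 26.3 -7 0 0 0 0.8'; python3 - <<'E'
from h import *
w=snap('wrist','w4.png'); print(status.observe()['position'])
for a,c,m in blobs(w,(8,150,100),(22,255,255),60):print(a,c,onplane(w,*c,.175).round(4), np.argwhere(m).min(0),np.argwhere(m).max(0))
E
```

```text
time_s: 9.27
position: [0.5523, 0.1968, 0.2406]
tool_rot: [[-0.085, 0.996, -0.004], [0.996, 0.085, 0.0], [0.0, -0.004, -1.0]]
ft_force: [0.2, 0.1, -0.2]
grip_width: 0.0682
gripper_force: 0.0
[0.55264348 0.19473992 0.24150526]
328 [290.3   4.4] [0.5476 0.3315 0.175 ] [  0 272] [ 11 308]
1428 [286.9  74.4] [0.5492 0.2916 0.175 ] [ 53 267] [ 96 307]
1199 [283.7 149.7] [0.5514 0.2434 0.175 ] [130 265] [169 303]
994 [281.4 217.3] [0.5541 0.1943 0.175 ] [200 264] [235 299]
```

View pics/w4.png

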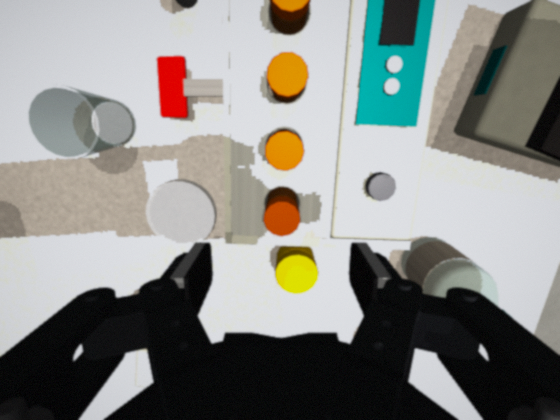

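The wrist view shows vial 0's cap at (281,217), which is (.554,.194) and directly below the TCP. The rest of the row is at (284,150), (287,74) and (290,4).

```bash
python3 -m handwheel '0.1 0 -3 0 0 0 0.8;0.1 0 -6 0 0 0 0.8;0.1 0 -8.5 0 0 0 0.8;0.1 0 -9.6 0 0 0 0.8;0.1 0 -9.6 0 0 0 0.1;0.1 0 -9.6 0 0 0 0.1;0.1 0 -9.6 0 0 0 0.1;0.1 0 -9.6 0 0 0 0.1' 35;python3 -m handwheel '0 0 0 0 0 0 0.1;0 0 0 0 0 0 0.1;0 0 0 0 0 0 0.1;0 0 2 0 0 0 0.1;0 0 5 0 0 0 0.1;0 0 8 0 0 0 0.1;0 0 11 0 0 0 0.1;0 0 14 0 0 0 0.1';python3 -m handwheel '0 0 3 0 0 0 0.1;0 0 6 0 0 0 0.1;0 0 6.5 0 0 0 0.1;0 0 6.5 0 0 0 0.1'
```

```text
time_s: 9.98
position: [0.5545, 0.1936, 0.1489]
tool_rot: [[-0.081, 0.997, 0.003], [0.997, 0.081, 0.0], [-0.0, 0.003, -1.0]]
ft_force: [0.3, -0.7, 1.2]
grip_width: 0.0265
gripper_force: 34.4
time_s: 10.65
position: [0.5532, 0.1943, 0.2888]
tool_rot: [[-0.082, 0.997, -0.001], [0.997, 0.082, 0.0], [0.0, -0.001, -1.0]]
ft_force: [1.5, -0.3, -0.3]
grip_width: 0.0267
gripper_force: 35.2
time_s: 10.98
position: [0.5539, 0.1944, 0.3542]
tool_rot: [[-0.082, 0.997, 0.003], [0.997, 0.082, 0.001], [0.0, 0.004, -1.0]]
ft_force: [0.8, 0.5, -0.4]
grip_width: 0.027
gripper_force: 35.3
```

```bash
python3 -m handwheel '0.6 -27 0 0 0 0 0.1;0.6 -27 0 0 0 0 0.1;0.6 -27 0 0 0 0 0.1;0.6 -27 0 0 0 0 0.1;0.6 -27 0 0 0 0 0.1;0.6 -27 0 0 0 0 0.1;0.6 -27 0 0 0 0 0.1;0.6 -27 0 0 0 0 0.1' >/dev/null; python3 -m handwheel '0.6 -26.1 0 0 0 0 0.1;0.6 -26.1 0 0 0 0 0.1;0.6 -26.1 0 0 0 0 0.1;0.6 -26.1 0 0 0 0 0.1;0.6 -26.1 0 0 0 0 0.1;0.6 -26.1 0 0 0 0 0.1;0.6 -26.1 0 0 0 0 0.1;0.6 -26.1 0 0 0 0 0.1';python3 -m handwheel '0 0 -2 0 0 0 0.1;0 0 -4.5 0 0 0 0.1;0 0 -7 0 0 0 0.1;0 0 -9 0 0 0 0.1;0 0 -10 0 0 0 0.1;0 0 -10.5 0 0 0 0.1;0 0 -10.5 0 0 0 0.1'
```

```text
time_s: 12.32
position: [0.5654, -0.3394, 0.3491]
tool_rot: [[-0.079, 0.997, -0.004], [0.997, 0.079, 0.003], [0.003, -0.004, -1.0]]
ft_force: [-0.5, 1.0, -1.2]
grip_width: 0.0266
gripper_force: 35.2
time_s: 12.9
position: [0.5659, -0.3357, 0.247]
tool_rot: [[-0.083, 0.997, -0.001], [0.997, 0.083, 0.001], [0.001, -0.001, -1.0]]
ft_force: [-0.8, -0.1, -0.5]
grip_width: 0.0265
gripper_force: 35.3
```

```bash
python3 -m handwheel '0 0 -0.2 0 0 0 0.1;0 0 -0.4 0 0 0 0.1;0 0 -0.4 0 0 0 0.1'; python3 -m handwheel '0 0 0 0 0 0 0.48;0 0 0 0 0 0 0.48;0 0 0 0 0 0 0.48;0 0 0 0 0 0 0.48'; python3 -m handwheel '0 0 2 0 0 0 0.48;0 0 5 0 0 0 0.48;0 0 9 0 0 0 0.5;0 0 9 0 0 0 0.5'; python3 - <<'E'
from h import *
w=snap('wrist','w5.png')
for a,c,m in blobs(w,(8,150,100),(22,255,255),60):print(a,c,onplane(w,*c,.225).round(3),onplane(w,*c,.268).round(3))
snap('top','t5.png')
E
```

```text
time_s: 13.15
position: [0.5659, -0.3369, 0.2441]
tool_rot: [[-0.082, 0.997, 0.001], [0.997, 0.082, -0.001], [-0.001, 0.001, -1.0]]
ft_force: [0.2, -0.3, -0.2]
grip_width: 0.0267
gripper_force: 35.3
time_s: 13.48
position: [0.5658, -0.337, 0.2437]
tool_rot: [[-0.082, 0.997, 0.0], [0.997, 0.082, -0.0], [-0.0, 0.0, -1.0]]
ft_force: [0.2, 0.0, 0.4]
grip_width: 0.041
gripper_force: 0.0
time_s: 13.82
position: [0.5665, -0.3375, 0.3418]
tool_rot: [[-0.082, 0.997, 0.01], [0.997, 0.082, -0.009], [-0.01, 0.009, -1.0]]
ft_force: [-0.6, 0.4, 1.7]
grip_width: 0.043
gripper_force: 0.0
2858 [211.9 181.1] [ 0.507 -0.329  0.225] [ 0.516 -0.319  0.268]
1098 [277.3 207.3] [ 0.567 -0.348  0.225] [ 0.566 -0.336  0.268]
```

View pics/w5.png

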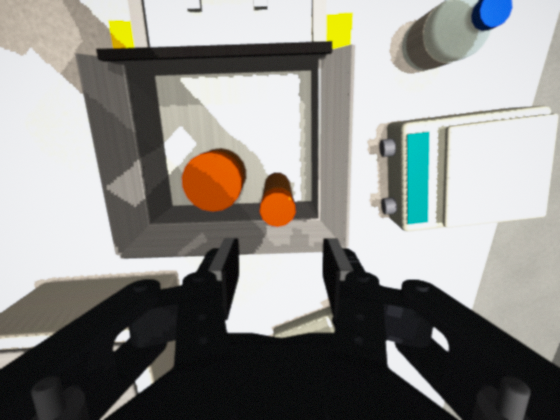

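The jar at (212,181) and vial 0 at (277,207) both stand upright in the hopper. Vial 1 next.

```bash
python3 -m handwheel '-0.7 30 0 0 0 0 0.8;-0.7 30 0 0 0 0 0.8;-0.7 30 0 0 0 0 0.8;-0.7 30 0 0 0 0 0.8;-0.7 30 0 0 0 0 0.8;-0.7 30 0 0 0 0 0.8;-0.7 30 0 0 0 0 0.8;-0.7 30 0 0 0 0 0.8' >/dev/null; python3 -m handwheel '-0.8 28 -9 0 0 0 0.8;-0.8 28 -9 0 0 0 0.8;-0.8 28 -9 0 0 0 0.8;-0.8 28 -9 0 0 0 0.8;-0.8 28 -9 0 0 0 0.8;-0.8 28 -9 0 0 0 0.8;-0.8 28 -9 0 0 0 0.8;-0.8 28 -9 0 0 0 0.8'; python3 -m handwheel '0 0 0 0 0 0 0.8'
```

```text
time_s: 15.25
position: [0.5484, 0.2483, 0.2393]
tool_rot: [[-0.087, 0.996, -0.007], [0.996, 0.087, 0.0], [0.001, -0.007, -1.0]]
ft_force: [0.3, 0.0, 0.6]
grip_width: 0.0679
gripper_force: 0.0
time_s: 15.33
position: [0.5496, 0.2447, 0.2412]
tool_rot: [[-0.085, 0.996, -0.004], [0.996, 0.085, -0.001], [-0.001, -0.004, -1.0]]
ft_force: [-0.4, -0.5, -0.5]
grip_width: 0.0687
gripper_force: 0.0
```

```bash
python3 -m handwheel '0 0 -3 0 0 0 0.8;0 0 -6 0 0 0 0.8;0 0 -8.5 0 0 0 0.8;0 0 -9.6 0 0 0 0.8;0 0 -9.6 0 0 0 0.1;0 0 -9.6 0 0 0 0.1;0 0 -9.6 0 0 0 0.1;0 0 -9.6 0 0 0 0.1' 35;python3 -m handwheel '0 0 0 0 0 0 0.1;0 0 0 0 0 0 0.1;0 0 0 0 0 0 0.1;0 0 2 0 0 0 0.1;0 0 5 0 0 0 0.1;0 0 8 0 0 0 0.1;0 0 11 0 0 0 0.1;0 0 14 0 0 0 0.1';python3 -m handwheel '0 0 3 0 0 0 0.1;0 0 6 0 0 0 0.1;0 0 6.5 0 0 0 0.1;0 0 6.5 0 0 0 0.1'
```

```text
time_s: 16.0
position: [0.5514, 0.2428, 0.149]
tool_rot: [[-0.081, 0.997, 0.003], [0.997, 0.081, 0.0], [0.0, 0.003, -1.0]]
ft_force: [-0.2, -0.6, 0.7]
grip_width: 0.0268
gripper_force: 34.6
time_s: 16.67
position: [0.5502, 0.2432, 0.2887]
tool_rot: [[-0.082, 0.997, -0.001], [0.997, 0.082, 0.0], [0.0, -0.001, -1.0]]
ft_force: [0.5, -0.4, -0.5]
grip_width: 0.0266
gripper_force: 35.1
time_s: 17.0
position: [0.5509, 0.2434, 0.3542]
tool_rot: [[-0.082, 0.997, 0.003], [0.997, 0.082, 0.001], [0.001, 0.003, -1.0]]
ft_force: [-0.2, 0.4, -1.1]
grip_width: 0.0268
gripper_force: 35.2
```

```bash
python3 -m handwheel '0.5 -27 0 0 0 0 0.1;0.5 -27 0 0 0 0 0.1;0.5 -27 0 0 0 0 0.1;0.5 -27 0 0 0 0 0.1;0.5 -27 0 0 0 0 0.1;0.5 -27 0 0 0 0 0.1;0.5 -27 0 0 0 0 0.1;0.5 -27 0 0 0 0 0.1' >/dev/null; python3 -m handwheel '0.5 -26.6 0 0 0 0 0.1;0.5 -26.6 0 0 0 0 0.1;0.5 -26.6 0 0 0 0 0.1;0.5 -26.6 0 0 0 0 0.1;0.5 -26.6 0 0 0 0 0.1;0.5 -26.6 0 0 0 0 0.1;0.5 -26.6 0 0 0 0 0.1;0.5 -26.6 0 0 0 0 0.1';python3 -m handwheel '0 0 -2 0 0 0 0.1;0 0 -4.5 0 0 0 0.1;0 0 -7 0 0 0 0.1;0 0 -9 0 0 0 0.1;0 0 -10 0 0 0 0.1;0 0 -10.6 0 0 0 0.1;0 0 -10.9 0 0 0 0.1;0 0 -10.9 0 0 0 0.1';python3 -m handwheel '0 0 0 0 0 0 0.1;0 0 0 0 0 0 0.48;0 0 0 0 0 0 0.48;0 0 0 0 0 0 0.48;0 0 0 0 0 0 0.48'; python3 -m handwheel '0 0 2 0 0 0 0.48;0 0 5 0 0 0 0.48;0 0 9 0 0 0 0.5;0 0 9 0 0 0 0.5'; python3 - <<'E'
from h import *
w=snap('wrist','w6.png')
for a,c,m in blobs(w,(8,150,100),(22,255,255),60):print(a,c,onplane(w,*c,.225).round(3),onplane(w,*c,.268).round(3))
E
```

```text
time_s: 18.33
position: [0.5604, -0.296, 0.3491]
tool_rot: [[-0.078, 0.997, -0.004], [0.997, 0.078, 0.003], [0.003, -0.004, -1.0]]
ft_force: [0.2, -0.3, -2.1]
grip_width: 0.0265
gripper_force: 35.2
time_s: 19.0
position: [0.561, -0.2924, 0.2444]
tool_rot: [[-0.082, 0.997, 0.001], [0.997, 0.082, -0.001], [-0.001, 0.001, -1.0]]
ft_force: [0.7, -0.1, -0.8]
grip_width: 0.027
gripper_force: 35.2
time_s: 19.42
position: [0.5608, -0.2929, 0.2437]
tool_rot: [[-0.082, 0.997, 0.0], [0.997, 0.082, -0.0], [-0.0, 0.0, -1.0]]
ft_force: [-0.4, 0.3, -0.3]
grip_width: 0.0407
gripper_force: 0.0
time_s: 19.75
position: [0.5616, -0.2936, 0.3416]
tool_rot: [[-0.082, 0.997, 0.01], [0.997, 0.082, -0.008], [-0.009, 0.01, -1.0]]
ft_force: [1.0, -0.2, 1.5]
grip_width: 0.0428
gripper_force: 0.0
1086 [277.  206.6] [ 0.562 -0.304  0.225] [ 0.561 -0.291  0.268]
2213 [214.5 224.8] [ 0.506 -0.326  0.225] [ 0.514 -0.309  0.268]
1046 [278.6 258.8] [ 0.567 -0.355  0.225] [ 0.565 -0.334  0.268]
```

```bash
python3 -m handwheel '-0.6 30 0 0 0 0 0.8;-0.6 30 0 0 0 0 0.8;-0.6 30 0 0 0 0 0.8;-0.6 30 0 0 0 0 0.8;-0.6 30 0 0 0 0 0.8;-0.6 30 0 0 0 0 0.8;-0.6 30 0 0 0 0 0.8;-0.6 30 0 0 0 0 0.8' >/dev/null; python3 -m handwheel '-0.6 28.5 -9 0 0 0 0.8;-0.6 28.5 -9 0 0 0 0.8;-0.6 28.5 -9 0 0 0 0.8;-0.6 28.5 -9 0 0 0 0.8;-0.6 28.5 -9 0 0 0 0.8;-0.6 28.5 -9 0 0 0 0.8;-0.6 28.5 -9 0 0 0 0.8;-0.6 28.5 -9 0 0 0 0.8'; python3 -m handwheel '0 0 0 0 0 0 0.8;0 0 0 0 0 0 0.8'
python3 - <<'E'
from h import *
w=snap('wrist'); print(status.observe()['position'])
for a,c,m in blobs(w,(8,150,100),(22,255,255),60):print(a,c,onplane(w,*c,.175).round(4))
E
```

```text
time_s: 21.13
position: [0.5469, 0.2967, 0.2399]
tool_rot: [[-0.086, 0.996, -0.005], [0.996, 0.086, -0.0], [0.0, -0.005, -1.0]]
ft_force: [-0.5, -0.5, -0.1]
grip_width: 0.0683
gripper_force: 0.0
time_s: 21.3
position: [0.5488, 0.2917, 0.243]
tool_rot: [[-0.082, 0.997, -0.001], [0.997, 0.082, -0.001], [-0.001, -0.001, -1.0]]
ft_force: [-0.1, 0.0, -0.1]
grip_width: 0.0683
gripper_force: 0.0
[0.54908353 0.29100521 0.2436007 ]
1148 [281.8 142.2] [0.5465 0.343  0.175 ]
1038 [279.9 208.6] [0.5492 0.295  0.175 ]
```

```bash
python3 -m handwheel '0 0.2 -3 0 0 0 0.8;0 0.2 -6 0 0 0 0.8;0 0.2 -8.5 0 0 0 0.8;0 0.2 -9.6 0 0 0 0.8;0 0.2 -9.6 0 0 0 0.1;0 0.2 -9.6 0 0 0 0.1;0 0.2 -9.6 0 0 0 0.1;0 0.2 -9.6 0 0 0 0.1' 35;python3 -m handwheel '0 0 0 0 0 0 0.1;0 0 0 0 0 0 0.1;0 0 0 0 0 0 0.1;0 0 2 0 0 0 0.1;0 0 5 0 0 0 0.1;0 0 8 0 0 0 0.1;0 0 11 0 0 0 0.1;0 0 14 0 0 0 0.1';python3 -m handwheel '0 0 3 0 0 0 0.1;0 0 6 0 0 0 0.1;0 0 6.5 0 0 0 0.1;0 0 6.5 0 0 0 0.1'
```

```text
time_s: 22.02
position: [0.5495, 0.2938, 0.1493]
tool_rot: [[-0.081, 0.997, 0.003], [0.997, 0.081, 0.001], [0.001, 0.003, -1.0]]
ft_force: [-0.3, -0.9, 1.8]
grip_width: 0.0268
gripper_force: 34.3
time_s: 22.68
position: [0.5482, 0.2942, 0.2886]
tool_rot: [[-0.082, 0.997, -0.001], [0.997, 0.082, -0.0], [0.0, -0.001, -1.0]]
ft_force: [1.4, -0.1, -0.5]
grip_width: 0.0267
gripper_force: 35.2
time_s: 23.02
position: [0.5489, 0.2944, 0.3541]
tool_rot: [[-0.082, 0.997, 0.003], [0.997, 0.082, 0.001], [0.001, 0.003, -1.0]]
ft_force: [1.2, 0.7, -1.2]
grip_width: 0.0268
gripper_force: 35.2
```

```bash
python3 -m handwheel '0.3 -27.2 0 0 0 0 0.1;0.3 -27.2 0 0 0 0 0.1;0.3 -27.2 0 0 0 0 0.1;0.3 -27.2 0 0 0 0 0.1;0.3 -27.2 0 0 0 0 0.1;0.3 -27.2 0 0 0 0 0.1;0.3 -27.2 0 0 0 0 0.1;0.3 -27.2 0 0 0 0 0.1' >/dev/null; python3 -m handwheel '0.4 -27 0 0 0 0 0.1;0.4 -27 0 0 0 0 0.1;0.4 -27 0 0 0 0 0.1;0.4 -27 0 0 0 0 0.1;0.4 -27 0 0 0 0 0.1;0.4 -27 0 0 0 0 0.1;0.4 -27 0 0 0 0 0.1;0.4 -27 0 0 0 0 0.1';python3 -m handwheel '0 0 -2 0 0 0 0.1;0 0 -4.5 0 0 0 0.1;0 0 -7 0 0 0 0.1;0 0 -9 0 0 0 0.1;0 0 -10 0 0 0 0.1;0 0 -10.6 0 0 0 0.1;0 0 -10.9 0 0 0 0.1;0 0 -10.9 0 0 0 0.1';python3 -m handwheel '0 0 0 0 0 0 0.1;0 0 0 0 0 0 0.48;0 0 0 0 0 0 0.48;0 0 0 0 0 0 0.48;0 0 0 0 0 0 0.48'; python3 -m handwheel '0 0 2 0 0 0 0.48;0 0 5 0 0 0 0.48;0 0 9 0 0 0 0.5;0 0 9 0 0 0 0.5'; python3 - <<'E'
from h import *
w=snap('wrist','w7.png')
for a,c,m in blobs(w,(8,150,100),(22,255,255),60):print(a,c,onplane(w,*c,.225).round(3),onplane(w,*c,.268).round(3))
E
```

```text
time_s: 24.35
position: [0.5553, -0.2515, 0.3492]
tool_rot: [[-0.078, 0.997, -0.004], [0.997, 0.078, 0.002], [0.003, -0.004, -1.0]]
ft_force: [0.0, 0.5, -1.4]
grip_width: 0.0268
gripper_force: 35.3
time_s: 25.02
position: [0.556, -0.2474, 0.2447]
tool_rot: [[-0.083, 0.997, 0.001], [0.997, 0.083, -0.001], [-0.001, 0.001, -1.0]]
ft_force: [-0.4, -0.3, 0.8]
grip_width: 0.0269
gripper_force: 35.4
time_s: 25.43
position: [0.5558, -0.2478, 0.2434]
tool_rot: [[-0.082, 0.997, -0.0], [0.997, 0.082, 0.0], [0.0, -0.0, -1.0]]
ft_force: [-0.4, 0.4, 0.5]
grip_width: 0.0411
gripper_force: 0.0
time_s: 25.77
position: [0.5568, -0.2485, 0.3412]
tool_rot: [[-0.082, 0.997, 0.01], [0.997, 0.082, -0.007], [-0.008, 0.01, -1.0]]
ft_force: [-0.3, -0.3, 1.2]
grip_width: 0.0427
gripper_force: 0.0
1090 [276.6 207.7] [ 0.557 -0.26   0.225] [ 0.556 -0.247  0.268]
1056 [279.  259.8] [ 0.563 -0.311  0.225] [ 0.561 -0.29   0.268]
121 [199.3 259.6] [ 0.487 -0.317  0.225] [ 0.498 -0.294  0.268]
327 [241.7 273.1] [ 0.528 -0.328  0.225] [ 0.532 -0.304  0.268]
895 [280.4 308.3] [ 0.569 -0.364  0.225] [ 0.566 -0.334  0.268]
```

```bash
python3 -m handwheel '-0.4 30 0 0 0 0 0.8;-0.4 30 0 0 0 0 0.8;-0.4 30 0 0 0 0 0.8;-0.4 30 0 0 0 0 0.8;-0.4 30 0 0 0 0 0.8;-0.4 30 0 0 0 0 0.8;-0.4 30 0 0 0 0 0.8;-0.4 30 0 0 0 0 0.8' >/dev/null; python3 -m handwheel '-0.5 29.1 -9 0 0 0 0.8;-0.5 29.1 -9 0 0 0 0.8;-0.5 29.1 -9 0 0 0 0.8;-0.5 29.1 -9 0 0 0 0.8;-0.5 29.1 -9 0 0 0 0.8;-0.5 29.1 -9 0 0 0 0.8;-0.5 29.1 -9 0 0 0 0.8;-0.5 29.1 -9 0 0 0 0.8'; python3 -m handwheel '0 0 0 0 0 0 0.8;0 0 0 0 0 0 0.8'
python3 - <<'E'
from h import *
w=snap('wrist'); print(status.observe()['position'])
for a,c,m in blobs(w,(8,150,100),(22,255,255),60):print(a,c,onplane(w,*c,.175).round(4))
E
```

```text
time_s: 27.15
position: [0.5451, 0.3472, 0.2399]
tool_rot: [[-0.086, 0.996, -0.005], [0.996, 0.086, -0.001], [-0.0, -0.005, -1.0]]
ft_force: [-0.2, -0.2, -0.4]
grip_width: 0.0683
gripper_force: 0.0
time_s: 27.32
position: [0.5467, 0.3428, 0.2426]
tool_rot: [[-0.083, 0.997, -0.001], [0.997, 0.083, -0.001], [-0.001, -0.001, -1.0]]
ft_force: [0.4, 0.4, -0.2]
grip_width: 0.0684
gripper_force: 0.0
[0.54705747 0.34206471 0.24342365]
1031 [279.2 210. ] [0.5466 0.3451 0.175 ]
```

```bash
python3 -m handwheel '0 0.2 -3 0 0 0 0.8;0 0.2 -6 0 0 0 0.8;0 0.2 -8.5 0 0 0 0.8;0 0.2 -9.6 0 0 0 0.8;0 0.2 -9.6 0 0 0 0.1;0 0.2 -9.6 0 0 0 0.1;0 0.2 -9.6 0 0 0 0.1;0 0.2 -9.6 0 0 0 0.1' 35;python3 -m handwheel '0 0 0 0 0 0 0.1;0 0 0 0 0 0 0.1;0 0 0 0 0 0 0.1;0 0 2 0 0 0 0.1;0 0 5 0 0 0 0.1;0 0 8 0 0 0 0.1;0 0 11 0 0 0 0.1;0 0 14 0 0 0 0.1';python3 -m handwheel '0 0 3 0 0 0 0.1;0 0 6 0 0 0 0.1;0 0 6.5 0 0 0 0.1;0 0 6.5 0 0 0 0.1'
```

```text
time_s: 28.03
position: [0.5475, 0.3451, 0.1497]
tool_rot: [[-0.082, 0.997, 0.003], [0.997, 0.082, 0.001], [0.001, 0.003, -1.0]]
ft_force: [-0.4, -0.3, 4.3]
grip_width: 0.0267
gripper_force: 34.1
time_s: 28.7
position: [0.5463, 0.3451, 0.2885]
tool_rot: [[-0.082, 0.997, -0.001], [0.997, 0.082, -0.0], [-0.0, -0.001, -1.0]]
ft_force: [1.1, 0.4, -1.1]
grip_width: 0.0267
gripper_force: 35.2
time_s: 29.03
position: [0.547, 0.3453, 0.3542]
tool_rot: [[-0.082, 0.997, 0.003], [0.997, 0.082, 0.001], [0.001, 0.003, -1.0]]
ft_force: [-0.3, 0.2, -1.8]
grip_width: 0.0266
gripper_force: 35.2
```

```bash
python3 -m handwheel '-2.3 -31 0 0 0 0 0.1;-2.3 -31 0 0 0 0 0.1;-2.3 -31 0 0 0 0 0.1;-2.3 -31 0 0 0 0 0.1;-2.3 -31 0 0 0 0 0.1;-2.3 -31 0 0 0 0 0.1;-2.3 -31 0 0 0 0 0.1;-2.3 -31 0 0 0 0 0.1' >/dev/null; python3 -m handwheel '-3 -29.5 0 0 0 0 0.1;-3 -29.5 0 0 0 0 0.1;-3 -29.5 0 0 0 0 0.1;-3 -29.5 0 0 0 0 0.1;-3 -29.5 0 0 0 0 0.1;-3 -29.5 0 0 0 0 0.1;-3 -29.5 0 0 0 0 0.1;-3 -29.5 0 0 0 0 0.1';python3 -m handwheel '0 0 -0.5 0 0 0 0.1;0 0 -3.5 0 0 0 0.1;0 0 -6.5 0 0 0 0.1;0 0 -8.5 0 0 0 0.1;0 0 -10 0 0 0 0.1;0 0 -10.6 0 0 0 0.1;0 0 -10.9 0 0 0 0.1;0 0 -10.9 0 0 0 0.1';python3 -m handwheel '0 0 0 0 0 0 0.1;0 0 0 0 0 0 0.48;0 0 0 0 0 0 0.48;0 0 0 0 0 0 0.48;0 0 0 0 0 0 0.48'; python3 -m handwheel '0 0 2 0 0 0 0.48;0 0 5 0 0 0 0.48;0 0 9 0 0 0 0.5;0 0 9 0 0 0 0.5'; python3 - <<'E'
from h import *
w=snap('wrist','w8.png')
for a,c,m in blobs(w,(8,150,100),(22,255,255),60):print(a,c,onplane(w,*c,.225).round(3),onplane(w,*c,.268).round(3))
E
```

```text
time_s: 30.37
position: [0.4923, -0.2654, 0.3491]
tool_rot: [[-0.076, 0.997, -0.005], [0.997, 0.076, 0.002], [0.002, -0.004, -1.0]]
ft_force: [0.2, -0.1, -0.5]
grip_width: 0.0266
gripper_force: 35.3
time_s: 31.03
position: [0.4933, -0.2585, 0.2454]
tool_rot: [[-0.083, 0.997, 0.0], [0.997, 0.083, -0.002], [-0.002, 0.0, -1.0]]
ft_force: [-6.1, 2.3, 15.5]
grip_width: 0.027
gripper_force: 38.1
time_s: 31.45
position: [0.4938, -0.2592, 0.243]
tool_rot: [[-0.083, 0.997, -0.001], [0.997, 0.083, 0.001], [0.001, -0.001, -1.0]]
ft_force: [-0.2, -0.1, 0.5]
grip_width: 0.0411
gripper_force: 0.0
time_s: 31.78
position: [0.4949, -0.2605, 0.3404]
tool_rot: [[-0.082, 0.997, 0.009], [0.997, 0.082, -0.007], [-0.008, 0.008, -1.0]]
ft_force: [1.1, -0.0, 1.7]
grip_width: 0.0428
gripper_force: 0.0
1174 [359.2 199.6] [ 0.568 -0.258  0.225] [ 0.555 -0.247  0.268]
1065 [275.6 206.1] [ 0.494 -0.27   0.225] [ 0.493 -0.257  0.268]
749 [361.  248.6] [ 0.577 -0.305  0.225] [ 0.562 -0.286  0.268]
2465 [284.2 264.6] [ 0.506 -0.327  0.225] [ 0.503 -0.305  0.268]
```

View pics/w8.png

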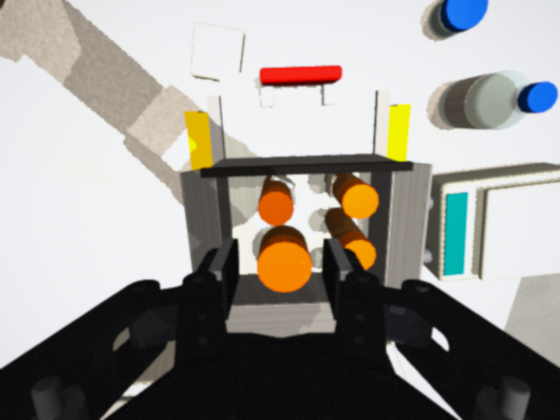

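All four vials and the jar stand in the hopper: caps at (276,206), (359,200), (361,249), the jar at (284,265), and vial 0 behind the finger. The handle is at (301,74). Now I'll measure the handle and check that nothing orange is left outside.

```bash
python3 - <<'E'
from h import *
s=status.observe(); print(s['position'],s['q'].round(1))
w=snap('wrist')
for a,c,m in blobs(w,*RED,60):
    print('wrist red',a,c,onplane(w,*c,.215).round(4)); p=np.argwhere(m)[:,::-1]; 
    l=p[p[:,0]<p[:,0].min()+4].mean(0); r=p[p[:,0]>p[:,0].max()-4].mean(0)
    v=onplane(w,*r,.215)-onplane(w,*l,.215); print(v,np.degrees(np.arctan2(v[1],v[0])))
for n in('top','side'):
    t=snap(n,n+'8.png')
    for a,c,m in blobs(t,(8,150,100),(22,255,255),15):print(n,a,c,onplane(t,*c,.052).round(3),onplane(t,*c,.268).round(3))
    for a,c,m in blobs(t,*RED):print('red',a,c,onplane(t,*c,.2).round(3))
E
```

```text
[ 0.49454668 -0.260193    0.33696668] [-39.9  19.7  60.4   0.   99.5 -44.6]
wrist red 1149 [301.3  74.4] [ 0.505  -0.1569  0.215 ]
[0.06347291 0.00757764 0.        ] 6.807970794230208
top 102 [396.  198.9] [ 0.603 -0.316  0.052] [ 0.557 -0.248  0.268]
red 113 [353.5 224.8] [ 0.507 -0.158  0.2  ]
red 213 [187.2 261.5] [0.425 0.255 0.2  ]
side 180 [287.5 105.7] [ 0.599 -0.776  0.052] [ 0.558 -0.274  0.268]
side 122 [309.  112.5] [ 0.513 -0.722  0.052] [ 0.502 -0.24   0.268]
red 87 [306. 150.] [ 0.503 -0.176  0.2  ]
red 565 [331.6 363.8] [0.442 0.374 0.2  ]
```

```bash
python3 -m handwheel '1.1 10.2 0 0 0 -56 0.5;1.1 10.2 0 0 0 -56 0.5;1.1 10.2 0 0 0 -56 0.5;1.1 10.2 0 0 0 -56 0.5;1.1 10.2 0 0 0 -56 0.5;1.1 10.2 0 0 0 -56 0.5;1.1 10.2 0 0 0 -56 0.5;1.1 10.2 0 0 0 -56 0.5' >/dev/null; python3 -m handwheel '0 0 -7 0 0 -32.4 0.5;0 0 -7 0 0 -32.4 0.5;0 0 -7 0 0 -32.4 0.5;0 0 -7 0 0 -32.4 0.5;0 0 -7 0 0 -32.4 0.5;0 0 -7 0 0 -32.4 0.5;0 0 -7 0 0 -32.4 0.5;0 0 -7 0 0 -32.4 0.5'; python3 - <<'E'
from h import *
w=snap('wrist','w9.png');s=status.observe(); print(s['position'],s['q'].round(1),proj(w,s['position']))
for a,c,m in blobs(w,*RED,60):
    print('wrist red',a,c,onplane(w,*c,.215).round(4),np.argwhere(m).min(0),np.argwhere(m).max(0))
E
```

```text
time_s: 33.32
position: [0.5046, -0.1577, 0.2629]
tool_rot: [[0.994, 0.112, -0.001], [0.112, -0.994, 0.001], [-0.001, -0.001, -1.0]]
ft_force: [-0.1, -0.7, -0.3]
grip_width: 0.0427
gripper_force: 0.0
[ 0.50459737 -0.15779781  0.26311322] [-30.2  18.4  74.2  -0.   87.4  53.4] (np.float64(278.3733434204134), np.float64(255.29925589408802))
wrist red 1509 [276.5 217.9] [ 0.5091 -0.1557  0.215 ] [166 269] [267 284]
```

View pics/w9.png

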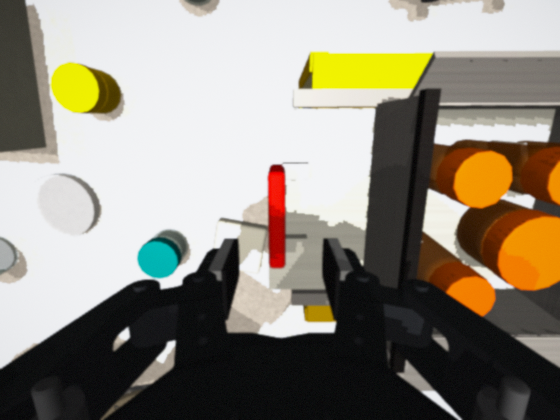

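The handle is centred between the fingers at (277,218). Gripping it.

```bash
python3 -m handwheel '0.3 0 -2 0 0 0 0.5;0.3 0 -4 0 0 0 0.5;0.3 0 -6 0 0 0 0.5;0.3 0 -7.5 0 0 0 0.5;0.3 0 -7.5 0 0 0 0.5;0.3 0 -7.5 0 0 0 0;0.3 0 -7.5 0 0 0 0;0.3 0 -7.5 0 0 0 0' 60; python3 -m handwheel '0 0 0 0 0 0 0;0 0 0 0 0 0 0;0 0 0 0 0 0 0'
```

```text
time_s: 34.03
position: [0.5077, -0.1545, 0.1898]
tool_rot: [[0.994, 0.111, 0.001], [0.111, -0.994, 0.007], [0.002, -0.007, -1.0]]
ft_force: [-1.5, 13.9, 2.6]
grip_width: 0.0109
gripper_force: 59.2
time_s: 34.28
position: [0.5078, -0.1546, 0.1898]
tool_rot: [[0.994, 0.112, 0.001], [0.112, -0.994, 0.005], [0.002, -0.005, -1.0]]
ft_force: [-0.8, 16.9, 4.7]
grip_width: 0.0113
gripper_force: 59.6
```

```bash
python3 -m handwheel '-0.2 2 0 0 0 0 0;-0.45 4 0 0 0 0 0;-0.7 6 0 0 0 0 0;-0.9 8 0 0 0 0 0;-1.1 10 0 0 0 0 0;-1.35 12 0 0 0 0 0;-1.55 13.6 0 0 0 0 0;-1.55 13.6 0 0 0 0 0'; python3 -m handwheel '0 0 0 0 0 0 0;0 0 0 0 0 0 0;0 0 0 0 0 0 0;0 0 0 0 0 0 0;0 0 0 0 0 0 0;0 0 0 0 0 0 0';python3 - <<'E'
from h import *
snap('side','s9.png');snap('top','t9.png');w=snap('wrist','w10.png')
a=cv2.imread('pics/s9.png')[70:240,200:420];b=cv2.imread('pics/t9.png')[150:290,320:480]
c=np.vstack([cv2.resize(a,(660,340)) if 0 else cv2.resize(a,(440,340)),]); d=cv2.resize(b,(360,315)); d=np.vstack([d,np.zeros((25,360,3),np.uint8)])
cv2.imwrite('pics/m9.png',np.hstack([c,d]))
E
```

```text
time_s: 34.95
position: [0.4924, -0.0207, 0.1898]
tool_rot: [[0.994, 0.112, 0.002], [0.112, -0.994, -0.002], [0.002, 0.002, -1.0]]
ft_force: [-1.0, 3.4, 2.0]
grip_width: 0.0108
gripper_force: 62.4
time_s: 35.45
position: [0.4925, -0.0221, 0.1898]
tool_rot: [[0.994, 0.11, 0.002], [0.11, -0.994, 0.0], [0.002, -0.0, -1.0]]
ft_force: [-3.0, 2.1, 7.4]
grip_width: 0.0109
gripper_force: 63.2
```

View pics/m9.png

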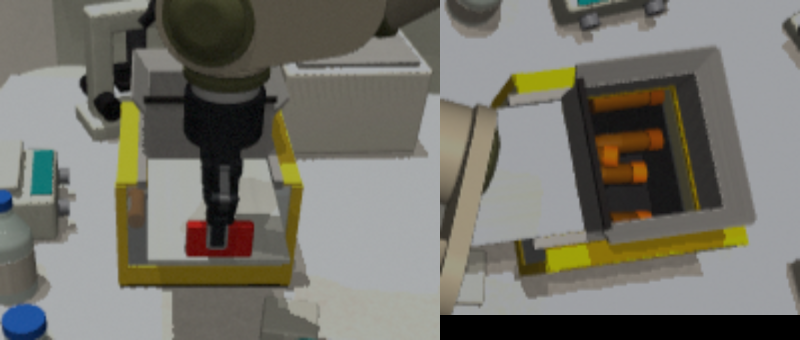

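The gate is out. The top crop shows four vials lying in the bin at (625,100), (630,142), (620,172) and (630,215). The jar is probably hidden behind the front wall, so I'll check the wrist view.

```bash
python3 - <<'E'
import cv2,numpy as np
a=cv2.imread('pics/w10.png'); b=cv2.imread('pics/t9.png')[175:270,365:455]; s=cv2.imread('pics/s9.png')[130:230,250:360]
cv2.imwrite('pics/m10.png',np.vstack([np.hstack([cv2.resize(a,(400,300)),cv2.resize(b,(400,300),interpolation=2)]),np.hstack([cv2.resize(s,(330,300),interpolation=2),np.zeros((300,470,3),np.uint8)])]))
E
```

```text
(no output)
```

View pics/m10.png

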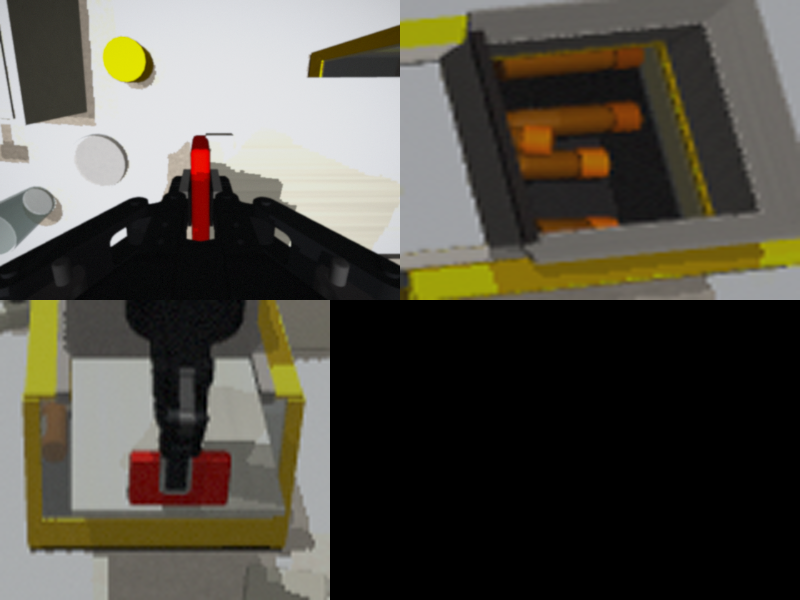

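The bin holds five items: (570,62), (575,120), (535,140), (565,162) and (575,222). All lie low and nothing sits on the gate, so I'll push it home.

```bash
python3 -m handwheel '0.15 -1.5 0 0 0 0 0;0.35 -3 0 0 0 0 0;0.5 -4.5 0 0 0 0 0;0.7 -6 0 0 0 0 0;0.85 -7.5 0 0 0 0 0;1 -9 0 0 0 0 0;1.2 -10.5 0 0 0 0 0;1.35 -12 0 0 0 0 0'; python3 -m handwheel '0.1 -0.8 0 0 0 0 0;0.2 -1.5 0 0 0 0 0;0.2 -1.7 0 0 0 0 0;0.2 -1.7 0 0 0 0 0;0.2 -1.7 0 0 0 0 0;0.2 -1.7 0 0 0 0 0'
```

```text
time_s: 36.27
position: [0.5064, -0.1427, 0.1898]
tool_rot: [[0.994, 0.11, 0.003], [0.11, -0.994, 0.0], [0.003, -0.0, -1.0]]
ft_force: [3.0, 4.3, 5.3]
grip_width: 0.0107
gripper_force: 62.9
time_s: 36.77
position: [0.5078, -0.1547, 0.1898]
tool_rot: [[0.994, 0.112, 0.001], [0.112, -0.994, 0.009], [0.002, -0.008, -1.0]]
ft_force: [-0.9, 26.2, 12.5]
grip_width: 0.0111
gripper_force: 64.3
```

```bash
python3 -m handwheel '0 0.3 0 0 0 0 0.4;0 0.3 0 0 0 0 0.4;0 0.3 0 0 0 0 0.4;0 0.3 0 0 0 0 0.4'; python3 -m handwheel '0 0 3 0 0 0 0.4;0 0 6 0 0 0 0.4;0 0 10 0 0 0 0.4;0 4 14 0 0 0 0.4;0 8 15 0 0 0 0.4;0 12 15 0 0 0 0.4;0 16 15 0 0 0 0.4;0 20 15 0 0 0 0.4'; python3 - <<'E'
from h import *
t=snap('top','t11.png'); s=snap('side','s11.png')
for a,c,m in blobs(t,*RED): print(c)
for a,c,m in blobs(s,*RED): print(c)
a=cv2.imread('pics/t11.png')[90:310,100:480]; b=cv2.imread('pics/s11.png')[70:270,150:420]
cv2.imwrite('pics/m11.png',np.hstack([cv2.resize(a,(456,264)),cv2.resize(b,(344,264))]))
E
```

```text
time_s: 37.1
position: [0.5078, -0.1567, 0.1887]
tool_rot: [[0.994, 0.109, 0.0], [0.109, -0.994, -0.001], [0.0, 0.001, -1.0]]
ft_force: [-0.5, 0.6, 0.8]
grip_width: 0.0344
gripper_force: 0.0
time_s: 37.77
position: [0.5076, 0.0381, 0.3392]
tool_rot: [[0.994, 0.108, 0.001], [0.108, -0.994, -0.0], [0.001, 0.001, -1.0]]
ft_force: [0.7, -0.1, -0.3]
grip_width: 0.0342
gripper_force: 0.0
[353.5 224.4]
[187.2 261.5]
[306.3 150.1]
[331.7 363.8]
```

View pics/m11.png

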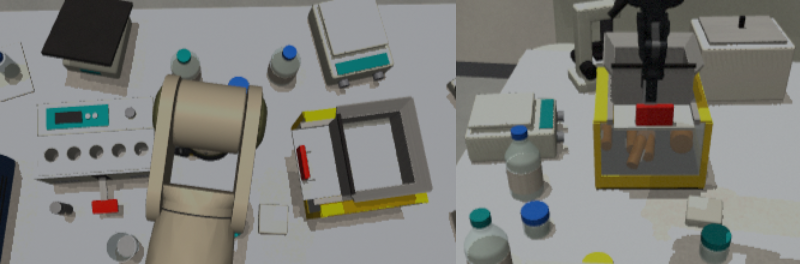

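The gate handle is back at its starting pixels, the hopper is empty, and the vials and jar lie in the bin. All the bystanders I can see are where they started. Handing in.

```bash
python3 -m handwheel '0 0 0 0 0 0 0.4;0 0 0 0 0 0 0.4;0 0 0 0 0 0 0.4;0 0 0 0 0 0 0.4' >/dev/null; python3 -c "
from rig import env
print(env.close_job())"
```

```text
the job is handed in; nothing more can be done
None
```

Job handed in: the lever is fully down, all four spent vials and the one orange-capped jar dropped into the bin, and the gate is back home; the hand-in returned no verdict.

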